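Index the phantom three clicks, then fire the two-stage exposure trigger

ROBOT

A 7-joint arm with a two-finger parallel gripper is mounted at the origin on the work surface. World frame = base frame: x ahead of the robot, y to its left, z up, the work surface at z = 0. Lengths are in mm, angles in rad, forces in N, time in s.
With the tool pointing down it reaches from about 425 to 950 mm from the base axis. Payload 4.7 kg.
Tool frame: the origin (TCP) lies midway between the tips of the shut fingers; the grasp point (between the pads) lies 19 mm behind it (robot.hold_point_z is the distance from the TCP to the grasp point, in mm); z points along the fingers, y is the line along which they close (so a half turn about z gives the same grasp; the last joint's range is limited). The gripper opens to 85 mm and grips with 20 to 120 N. Pads are 22 mm wide; open, the fingers measure 114 mm over their backs; the gripper's body (76 mm by 85 mm) begins 54 mm behind the grasp point. The pads swing forward as they close: fully open they stand 13 mm farther back than shut.
Start: joints at [1.317, 0.469, -0.049, 1.532, 0.024, 1.141, -0.082], TCP at [150.511, -658.023, 231.335] pointing down, gripper open.
Joint ranges: [-2.59, 2.59], [-0.33, 1.99], [-1.39, 1.29], [0.1, 2.45], [-1.04, 4.18], [0.21, 1.99], [-2.66, 2.66]. Speed limits (rad/s): [2.57, 2.57, 3.14, 3.14, 3.14, 3.14, 3.14].

INTERFACE

Orientations are given as a unit quaternion [x, y, z, w].
In Python, from workcell import monitor, get_image, calibration, order, robot gives the robot as it stands.
- The arm moves only by the tool jog_arm, never from a script. Its arguments are lists of equal length, an entry for each row: "xyz": the shift along the tool's x, y, z in m, a list of three; "delta_rot": the turn, a rotation vector about the tool's x, y, z in degrees, a list of three; "fingers": the opening, from 0 (shut) to 1 (fully open). A call has exactly 10 rows; each row is the pose to reach, as a shift and turn from the pose commanded when the call began, along the tool's axes at that moment; what a row does not reach only later rows make up. A row lasts 1/12 s, in which the tool goes at most 41.7 mm and 7.16 degrees, less where a joint would pass 70% of its speed; a pose out of reach is approached as far as the arm can. A call with a gripper value outside its range is refused whole. The fingers move at their own pace and stop on an object; "newtons" is the grip in N (left out, the last holds). Time passes only in rows, so rows that repeat a pose let the fingers close, or fill a call up. It gives the time, the measured TCP pose, the force, the opening and the grip force at its end, in the units of the state.
- monitor.state(): the state, without advancing time (a new reading comes with each control period).
- get_image(name): name is "scene" or "top" or "wrist"; returns the picture (480x640x3 uint8, blue, green, red); there is no depth.
- calibration(name): a dict with "fx", "fy", "cx", "cy" (pixels), "position" and "attitude" of the camera in the world. Camera axes: x right, y down, z forward; pixel columns grow to the right and rows downward; lengths in mm; the calibration is good to about 2 mm. A picture is of the moment at which its call begins: read the wrist's pose just before it. calibration takes no time and is no camera call; for the wrist camera it gives the pose at the moment of the call.
- order.job_done(): hands the job in; it is judged then, once.
The state is a dict: "t": time; "qpos": joint angles; "qd": joint speeds; "effort": joint torques, N m; "tool_pos": TCP position; "tcp_rot": TCP orientation; "force": force on the tool from outside, world axes, zero at the start; "moment": the same for the moment, N m; "grip_width": opening from 0.0 (shut) to 1.0 (fully open); "grip_force": force on a finger pad.
Only numpy, scipy, OpenCV 4.12 (cv2) and the standard library are available. Lean on these libraries where they do the work, as an engineer would, in place of code of your own. Each camera call takes 0.05 s, during which the arm holds its last target. There are 200 camera calls.

TASK

Turn the clear phantom cylinder in its click-stop socket three clicks clockwise (seen from above) from where it stands and let go of it. Then squeeze the trigger of the exposure handswitch past its first-stage pressure point all the way into the second stage, hold it there for about a second, and release it. Do not push the other things on the shelf about.

Things in the scene. Friction and masses are not known exactly. Their poses are not given: they have to be found in the camera images.
- socket: Fixed aluminium click-stop bayonet socket: flange 120 mm across, 10 mm thick, with an 84 mm collar up to 18 mm. Origin on the shelf (height 0) on the vertical turning axis. Seven thin black index ribs, 24 degrees apart, lie on the flange at radius 45 to 57 mm, one per click position: the first along the socket's own +x, the others following clockwise seen from above.
- grip_bar (a point): Point on the turning axis 72 mm above the shelf, in the grey upright grip bar (56 mm long, 14 mm thick, from 50 to 84 mm high) across the top of the phantom, a clear acrylic cylinder 68 mm across, its top at 50 mm. Pinch the bar across its 14 mm. x runs along the bar towards the black pointer at one end, y across it.
- pointer (a point): Tip of the small black pointer at the phantom's rim, 46 mm out from the turning axis along the bar, 53 mm above the shelf; a thin blade hangs from it down to the index ribs. Three clicks carry it 72 degrees round the axis, 54 mm in a straight line.
- phantom (a joint): Angle of the phantom, rad, growing clockwise seen from above. Clicks lie every 0.419 rad (24 degrees), from 0 to 2.513, end stops just beyond; at 0 the pointer points along the socket's +x. It starts at click 0, 1 or 2. A detent of up to about 0.13 N m pulls it to the nearest click and holds it there.
- handswitch: Fixed exposure handswitch: a white base 110 x 80 x 34 mm with an upright grey grip, 30 mm (along its x) x 28 mm (along its y), whose top is at 132 mm (134 mm with its cap). Origin on the shelf under the middle of the grip. The trigger is on its -x side. A 50 x 44 mm collar round the grip's foot reaches up to 50 mm.
- trigger_face (a point): Middle of the outer face of the trigger, 105 mm above the shelf and, at rest, 37 mm from the middle of the grip along the handswitch's -x. The trigger is a black upright plate 22 mm wide (y), 44 mm high (83 to 127 mm above the shelf), 9 mm thick, that slides along the handswitch's +x towards the grip and springs back.
- grip_back (a point): Middle of the grip's flat back, opposite the trigger, 105 mm above the shelf, 15 mm from the middle of the grip along the handswitch's +x. Back to trigger face: 52 mm at rest, 42 mm fully squeezed. First stage: 5 mm of travel, 2 to 4 N; then a pressure point, about 9 N starts the second stage, another 5 mm, 13 N at its end.
- spacer: Bystander: loose navy polycarbonate cassette spacer, an open tray 85 x 65 x 22 mm; origin under its centre.
- sight_ring: Bystander: loose brass ring, 44 mm diameter, 10 mm high; origin under its centre.
- vial_shield: Bystander: loose lead-lined grey vial shield, 50 mm diameter, 82 mm high; origin under its centre.
- loupe: Bystander: loose chrome loupe lying flat, 60 mm disc, handle reaching 103 mm along its -x; origin under the disc's centre.
- step_wedge: Bystander: loose aluminium step wedge, 80 x 35 x 30 mm; origin under its centre.
- marker_block: Bystander: loose white film-marker block with a lead bar on top, 50 x 30 x 13 mm; origin under its centre.
- badge: Bystander: loose grey dosimeter badge, 55 x 36 x 8 mm; origin under its centre.
Mind the look-alikes: they are no part of the job. What is shaped like the socket but red is not meant. What is shaped like the handswitch but pink is not meant.

How it is judged (in metres and radians):
On the way, in this order (a step that is already met when the one before it is completed fails the run):
1. the phantom stands three clicks clockwise of its start, at rest and let go (distance of pointer from where it was at the start of the episode between 0.05 and 0.058 m and velocity of joint phantom between -0.1 and 0.1 rad/s and contact force between each of the fingers, the arm and phantom below 0.5 N), for 0.3 s.
2. the trigger is held in its second stage (at least 8.5 mm of its 10 mm) for half a second (x of trigger_face in the frame of handswitch above -0.0285 m and distance of pointer from where it was at the start of the episode between 0.05 and 0.058 m), for 0.5 s.
At the end, for the whole second after the job is handed in: The phantom rests three clicks (72 degrees, within about 6 degrees) clockwise of where it started, and the trigger is released, back within 1.5 mm of its rest position (distance of pointer from where it was at the start of the episode between 0.05 and 0.058 m and x of trigger_face in the frame of handswitch below -0.0355 m and velocity of joint phantom between -0.1 and 0.1 rad/s); the robot touches nothing.
It fails at once if the trigger is squeezed into its second stage while the phantom is not three clicks on (x of trigger_face in the frame of handswitch above -0.0305 m and not (distance of pointer from where it was at the start of the episode between 0.05 and 0.058 m)).
It fails at once if a bystander is pushed more than 20 mm (distance of any of spacer, sight_ring, vial_shield, loupe, step_wedge, marker_block, badge from where it was at the start of the episode above 0.02 m).
It also fails if it takes over 54 s, if anything falls off the work surface, if the arm or the gripper's body presses on something with over 40 N, if the wrist force passes 120 N, or if a joint passes its speed limit or range.

## Working session

There is one attempt and no reset: what is moved stays moved. The work goes in short steps, Python scripts to look and compute and a tool call to move; the robot and the scene stay as the last step left them, time stands still between calls to the robot, and variables do not carry over. Pictures are saved under pics/ and viewed, at most 10 in all, crops included, and the job is handed in when it is done.

Besides the shell and the picture viewer there is one more tool, called by a JSON object that holds its "api" and its "payload". jog_arm: Moves the arm, as the interface text tells. Its arguments: {"type":"object","properties":{"xyz":{"type":"array"},"delta_rot":{"type":"array"},"fingers":{"type":"array"},"newtons":{"type":"number"}},"required":["xyz","delta_rot","fingers"]}

```bash
mkdir -p pics; python3 - <<'E'
from workcell import monitor,get_image,calibration,robot
import cv2
for n in("scene","top"):
    cv2.imwrite(f"pics/{n}0.png",get_image(n)); print(n,calibration(n))
print(monitor.state(), robot.hold_point_z)
E
```

```text
scene {'fx': 463.07413095052885, 'fy': 463.07413095052885, 'cx': 320.54116105058824, 'cy': 239.86033817076117, 'position': array([ 968.61388789, -546.65590947,  731.31458904]), 'attitude': array([ 0.86564903,  0.28586189, -0.13696621, -0.38752418])}
top {'fx': 481.9637850507567, 'fy': 481.9637850507567, 'cx': 320.66828053030764, 'cy': 241.12719569552155, 'position': array([4.80609851e+02, 7.67683834e-01, 1.18770220e+03]), 'attitude': array([ 0.71627453, -0.69742258,  0.012324  , -0.02001629])}
{'t': 0.1, 'qpos': array([ 1.31711159,  0.4693501 , -0.04860146,  1.53357846,  0.02410315,
        1.14098322, -0.08233008]), 'qd': array([-3.12939178e-04, -2.79805184e-03,  3.98312008e-04, -3.00651234e-03,
        7.19004620e-05, -1.07372286e-03,  7.61992013e-04]), 'effort': array([ 4.29627653e-04, -5.11516356e+01, -4.72369697e-02, -2.38388801e+01,
        1.07480944e-02,  4.35496142e-03, -5.41569221e-06]), 'tool_pos': array([ 150.35551938, -657.50565014,  230.3718825 ]), 'tcp_rot': array([ 9.93689906e-01,  1.12158901e-01, -1.26864673e-04, -8.57387735e-04]), 'force': array([-0.00479193,  0.12557805, -0.36352476]), 'moment': array([-0.04508468, -0.01172487,  0.01971689]), 'grip_force': 0.0, 'grip_width': 0.9982366096573678} 18.700000000000003
```

View pics/top0.png

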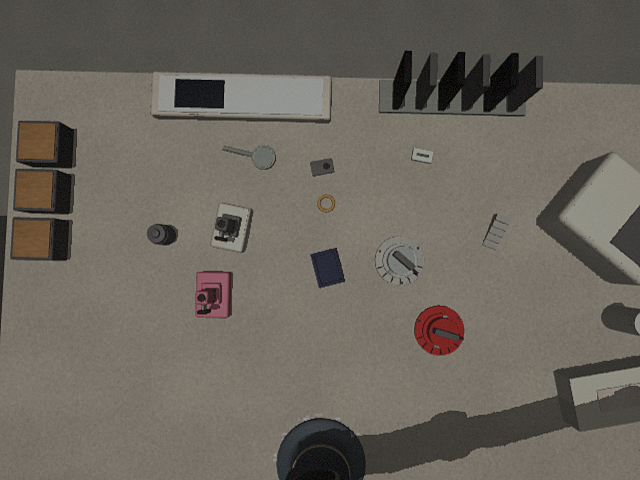

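View pics/scene0.png

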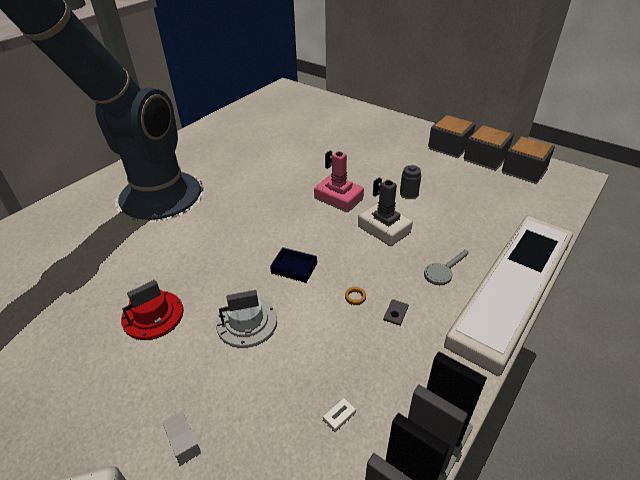

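Candidates in the top view: the sockets are grey at (399,261) and red at (439,330), which is a decoy. The handswitches are white-based at (231,228) and pink at (213,295), also a decoy. I choose the grey socket and the white-based handswitch and check both in one close crop.

```bash
cat > h.py <<'E'
import numpy as np,cv2
from scipy.spatial.transform import Rotation as R
from workcell import monitor,get_image,calibration
def ray(c,px,z):
    px=np.atleast_2d(px).astype(float)
    d=np.c_[(px[:,0]-c['cx'])/c['fx'],(px[:,1]-c['cy'])/c['fy'],np.ones(len(px))]
    d=R.from_quat(c['attitude']).apply(d); p=np.array(c['position'])
    return p+d*((z-p[2])/d[:,2])[:,None]
def proj(c,P):
    q=R.from_quat(c['attitude']).inv().apply(np.atleast_2d(P)-c['position'])
    return np.c_[c['cx']+c['fx']*q[:,0]/q[:,2],c['cy']+c['fy']*q[:,1]/q[:,2]]
E
python3 - <<'E'
from h import *
t=cv2.imread('pics/top0.png');s=cv2.imread('pics/scene0.png')
f=lambda im,x,y,w,h:cv2.resize(im[y:y+h,x:x+w],(400,300),interpolation=cv2.INTER_CUBIC)
a=np.vstack([np.hstack([f(t,365,235,72,54),f(t,195,201,72,54)]),np.hstack([f(s,205,280,84,63),f(s,345,170,100,75)])])
cv2.imwrite('pics/crop1.png',a)
c=calibration('top')
hsv=cv2.cvtColor(t,cv2.COLOR_BGR2HSV)
# grey flange blob
def blob(m,x0,y0,x1,y1):
    k=np.zeros_like(m);k[y0:y1,x0:x1]=m[y0:y1,x0:x1]
    cs,_=cv2.findContours(k,cv2.RETR_EXTERNAL,cv2.CHAIN_APPROX_NONE)
    return max(cs,key=cv2.contourArea)
m=((hsv[...,1]<25)&(hsv[...,2]>110)).astype(np.uint8)
k=blob(m,370,232,430,290);(cx,cy),r=cv2.minEnclosingCircle(k)
e=cv2.fitEllipse(cv2.convexHull(k));print('flange',cx,cy,r,e,ray(c,[[cx,cy],e[0]],10))
m=((hsv[...,2]>150)).astype(np.uint8)
k=blob(m,200,195,262,260);q=cv2.minAreaRect(k);print('base',q);b=cv2.boxPoints(q);B=ray(c,b,34);print(B.round(1),B.mean(0),np.linalg.norm(np.diff(B,axis=0),axis=1))
E
```

```text
flange 399.6666564941406 260.3333435058594 24.641992568969727 ((399.3731994628906, 260.4048156738281), (48.36565017700195, 48.64419937133789), 21.910247802734375) [[ 492.58130036 -179.46928261   10.        ]
 [ 492.38806843 -178.75872424   10.        ]]
base ((241.6923065185547, 228.03846740722656), (4.118439197540283, 12.355316162109375), 11.309932708740234)
[[545.9 211.9  34. ]
 [575.2 207.1  34. ]
 [573.5 197.3  34. ]
 [544.2 202.2  34. ]] [559.71815531 204.6360754   34.        ] [29.71913479  9.9371798  29.71418879]
```

View pics/crop1.png

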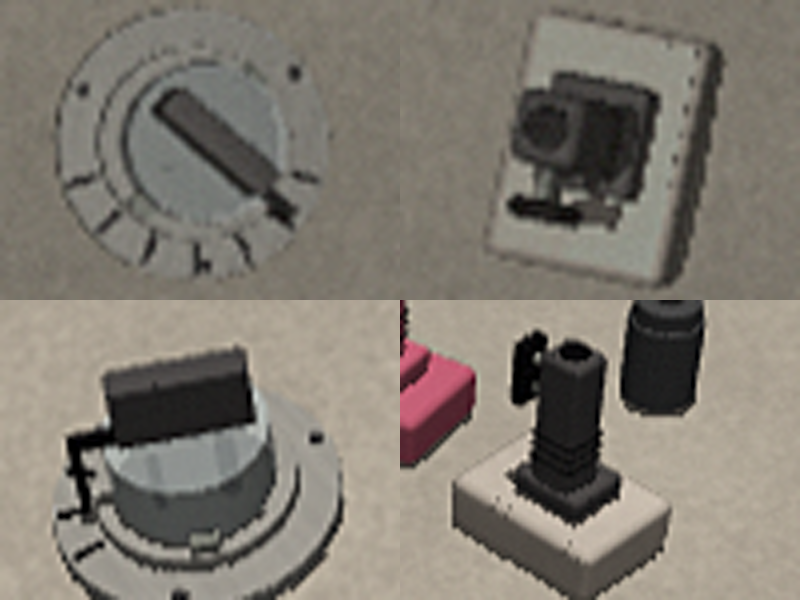

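The crop shows seven ribs at lower right. The first is at crop (300,178), and the pointer tip at (290,218) hides the second, so the phantom starts at click 1. The grip bar's top runs from about (172,98) to (275,180). The handswitch trigger is at (545,210), below the grip cap at (545,125), so its -x points towards the robot.

```bash
python3 - <<'E'
from h import *
c=calibration('top'); s=calibration('scene')
C=lambda x,y:(365+x*.18,235+y*.18); H=lambda x,y:(195+(x-400)*.18,201+y*.18)
ax=np.array([492.4,-179])
ang=lambda v:np.degrees(np.arctan2(v[1],v[0])).round(1)
t0=ray(c,C(290,218),53)[0];print('tip',t0,ang(t0[:2]-ax),np.linalg.norm(t0[:2]-ax))
for p in [(305,178),(242,250),(200,267),(150,248),(110,220),(75,180)]:
    r=ray(c,C(*p),10)[0];print('rib',ang(r[:2]-ax),np.linalg.norm(r[:2]-ax).round(1))
e=ray(c,[C(170,98),C(270,183)],84);print('bar',e,ang(e[1]-e[0]),e.mean(0),np.linalg.norm(e[1]-e[0]))
# bar mask via min-area rect
im=cv2.imread('pics/top0.png');g=im.max(2);m=np.zeros_like(g);m[250:274,390:418]=(g[250:274,390:418]<105)
cs,_=cv2.findContours(m,0,1);k=max(cs,key=cv2.contourArea);print(cv2.minAreaRect(k))
b=ray(c,[H(540,15),H(488,248)],34);print('base edge',b,ang(b[0]-b[1]),np.linalg.norm(b[0]-b[1]))
print('cap',ray(c,H(545,125),134)); T=ray(c,[H(512,207),H(580,213)],127);print('trig',T,ang(T[1]-T[0]),T.mean(0))
S=lambda x,y:(345+(x-400)*.25,170+(y-300)*.25)
print('cap scene',ray(s,S(575,350),134)); print('bar scene',ray(s,[(205+.21*105,280+.21*(375-300)),(205+.21*245,280+.21*(354-300))],84))
E
```

```text
tip [ 460.66914928 -214.54956764   53.        ] -131.8 47.651008871964656
rib -106.5 52.1
rib -154.0 52.4
rib -175.0 55.2
rib 160.0 50.3
rib 135.4 49.8
rib 110.0 53.9
bar [[ 509.15342773 -158.52381179   84.        ]
 [ 475.3375172  -200.21615446   84.        ]] -129.0 [ 492.24547247 -179.36998313   84.        ] 53.68209423709734
((405.6243896484375, 261.8619079589844), (31.812986373901367, 8.622212409973145), 41.987213134765625)
base edge [[617.11483458 258.53349342  34.        ]
 [515.43468872 277.35848769  34.        ]] -10.5 103.40808707003393
cap [[561.65720033 232.61564909 134.        ]]
trig [[529.18184135 246.11056708 127.        ]
 [527.50982535 218.94350224 127.        ]] -93.5 [528.34583335 232.52703466 127.        ]
cap scene [[561.97595012 234.51748549 134.        ]]
bar scene [[ 473.60245299 -195.49788012   84.        ]
 [ 510.46607922 -154.91200913   84.        ]]
```

{"api": "jog_arm", "payload": {"xyz": [[0.013,-0.012,0],[0.04,-0.035,0],[0.07,-0.062,0],[0.1,-0.089,0],[0.13,-0.115,0],[0.16,-0.142,0],[0.19,-0.169,0],[0.215,-0.191,0],[0.235,-0.209,0],[0.25,-0.222,0]], "delta_rot": [[0,0,0],[0,0,0],[0,0,0],[0,0,0],[0,0,0],[0,0,0],[0,0,0],[0,0,0],[0,0,0],[0,0,0]], "fingers": [1,1,1,1,1,1,1,1,1,1], "newtons": 40}}

```text
t: 0.93
tool_pos: [346.3, -382.8, 231.2]
tcp_rot: [0.993, 0.114, 0.0, -0.0]
force: [0.5, -0.3, 0.2]
grip_width: 1.003
grip_force: 0.0
```

{"api": "jog_arm", "payload": {"xyz": [[0.02,-0.018,0],[0.045,-0.04,0],[0.07,-0.062,0],[0.1,-0.089,0],[0.13,-0.115,0],[0.15,-0.133,0],[0.17,-0.151,0],[0.185,-0.164,0],[0.19,-0.1687,0],[0.19,-0.1687,0]], "delta_rot": [[0,0,-4],[0,0,-8],[0,0,-12],[0,0,-16],[0,0,-20],[0,0,-24],[0,0,-28],[0,0,-33],[0,0,-38],[0,0,-38]], "fingers": [1,1,1,1,1,1,1,1,1,1]}}

```text
t: 1.77
tool_pos: [493.3, -176.5, 231.1]
tcp_rot: [0.902, 0.432, 0.0, -0.001]
force: [-0.5, -0.7, 0.5]
grip_width: 0.998
grip_force: 0.0
```

```bash
python3 - <<'E'
from h import *
st=monitor.state();c=calibration('wrist');im=get_image('wrist');cv2.imwrite('pics/w1.png',im)
print(st['t'],st['tool_pos'],st['qpos'],R.from_quat(st['tcp_rot']).as_matrix()[:,1],c)
P=[492.4,-179,84];u=np.array([np.cos(np.radians(-129)),np.sin(np.radians(-129)),0])
print(proj(c,[P,P+28*u,P-28*u]))
E
```

```text
1.7667 [ 493.29353775 -176.51101586  231.05805286] [ 0.63683459  0.2561585  -0.444199    1.86979436  0.12481236  1.04315744
 -0.53458567] [ 7.79548445e-01 -6.26341467e-01 -7.66949048e-04] {'fx': 347.86010649025275, 'fy': 347.86010649025275, 'cx': 318.99421536044207, 'cy': 242.69227930549118, 'position': array([ 534.6327428 , -124.12839403,  374.02116165]), 'attitude': array([ 0.93511586, -0.32883962, -0.04436106,  0.1243179 ])}
[[321.05786439 232.09833379]
 [320.87379069 263.13821693]
 [321.25121716 199.49374346]]
```

View pics/w1.png

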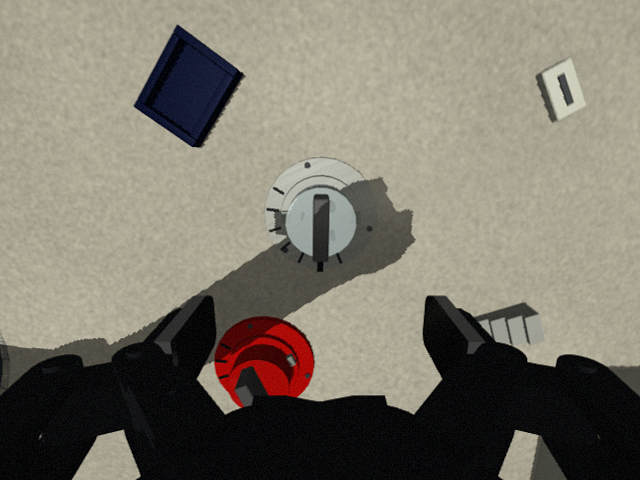

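The wrist view shows the bar upright at column 321, rows 195–263, with the pointer at its lower end. This matches the prediction (321, 199–263), so I descend and pinch it.

{"api": "jog_arm", "payload": {"xyz": [[0,0,0.015],[0,0,0.045],[0,0,0.075],[0,0,0.105],[0,0,0.13],[0,0,0.15],[0,0,0.163],[0,0,0.17],[0,0,0.174],[0,0,0.174]], "delta_rot": [[0,0,0],[0,0,0],[0,0,0],[0,0,0],[0,0,0],[0,0,0],[0,0,0],[0,0,0],[0,0,0],[0,0,0]], "fingers": [1,1,1,1,1,1,1,1,1,1]}}

```text
t: 2.65
tool_pos: [491.8, -179.8, 56.9]
tcp_rot: [0.903, 0.429, -0.0, -0.0]
force: [0.0, -0.5, 0.1]
grip_width: 1.002
grip_force: 0.0
```

{"api": "jog_arm", "payload": {"xyz": [[0,0,0],[0,0,0],[0,0,0],[0,0,0],[0,0,0],[0,0,0],[0,0,0],[0,0,0],[0,0,0],[0,0,0]], "delta_rot": [[0,0,0],[0,0,0],[0,0,0],[0,0,0],[0,0,0],[0,0,0],[0,0,0],[0,0,0],[0,0,0],[0,0,0]], "fingers": [0.5,0.3,0.2,0.1,0,0,0,0,0,0]}}

```text
t: 3.48
tool_pos: [492.7, -179.2, 57.7]
tcp_rot: [0.903, 0.43, 0.0, 0.0]
force: [0.0, 0.4, 5.7]
grip_width: 0.157
grip_force: 43.4
```

```bash
python3 - <<'E'
from h import *
st=monitor.state()
for k in('t','tool_pos','qpos','force','moment','grip_width','grip_force'):print(k,st[k])
r=R.from_quat(st['tcp_rot']).as_matrix()[:,1];print(np.degrees(np.arctan2(r[1],r[0])))
E
```

```text
t 3.4833
tool_pos [ 492.65091473 -179.23716972   57.73929113]
qpos [ 0.56510086  0.48053992 -0.37513255  2.02764899  0.27321102  0.68003009
 -0.66808894]
force [0.04560544 0.36754456 5.65004547]
moment [-0.03066772  0.21205752 -0.04598366]
grip_width 0.15682052307639083
grip_force 43.36827635765076
-39.12333952021492
```

{"api": "jog_arm", "payload": {"xyz": [[0,0,0],[0,0,0],[0,0,0],[0,0,0],[0,0,0],[0,0,0],[0,0,0],[0,0,0],[0,0,0],[0,0,0]], "delta_rot": [[0,0,2],[0,0,5],[0,0,9],[0,0,13],[0,0,17],[0,0,21],[0,0,25],[0,0,29],[0,0,33],[0,0,36]], "fingers": [0,0,0,0,0,0,0,0,0,0]}}

```text
t: 4.32
tool_pos: [492.3, -178.7, 57.7]
tcp_rot: [0.992, 0.128, -0.0, 0.0]
force: [-2.0, 0.2, 6.4]
grip_width: 0.158
grip_force: 43.6
```

{"api": "jog_arm", "payload": {"xyz": [[0,0,0],[0,0,0],[0,0,0],[0,0,0],[0,0,0],[0,0,0],[0,0,0],[0,0,0],[0,0,0],[0,0,0]], "delta_rot": [[0,0,4],[0,0,8],[0,0,12],[0,0,16],[0,0,20],[0,0,24],[0,0,28],[0,0,32],[0,0,35],[0,0,36]], "fingers": [0,0,0,0,0,0,0,0,0,0]}}

```text
t: 5.15
tool_pos: [492.3, -178.2, 57.7]
tcp_rot: [0.983, -0.184, -0.0, -0.0]
force: [-2.1, 1.3, 7.2]
grip_width: 0.156
grip_force: 43.7
```

{"api": "jog_arm", "payload": {"xyz": [[0,0,0],[0,0,0],[0,0,0],[0,0,0],[0,0,0],[0,0,0],[0,0,0],[0,0,0],[0,0,0],[0,0,0]], "delta_rot": [[0,0,0],[0,0,0],[0,0,0],[0,0,0],[0,0,0],[0,0,0],[0,0,0],[0,0,0],[0,0,0],[0,0,0]], "fingers": [0,0,0,0,0.2,0.4,0.7,1,1,1]}}

```text
t: 5.98
tool_pos: [492.3, -179.1, 57.2]
tcp_rot: [0.983, -0.183, -0.0, 0.0]
force: [-0.3, 0.1, 0.5]
grip_width: 0.892
grip_force: 0.0
```

```bash
python3 - <<'E'
from h import *
st=monitor.state()
for k in('t','tool_pos','qpos','force','moment','grip_width','grip_force'):print(k,st[k])
r=R.from_quat(st['tcp_rot']).as_matrix()[:,1];print(np.degrees(np.arctan2(r[1],r[0])))
E
```

```text
t 5.9833
tool_pos [ 492.26419307 -179.12355371   57.15739509]
qpos [ 0.31072724  0.45268015 -0.05323752  2.04318979  0.03875596  0.64684175
 -1.70759045]
force [-0.34092613  0.14273622  0.50423224]
moment [ 0.01541731 -0.02598313  0.00316867]
grip_width 0.8915652168618465
grip_force 0.0
-111.12496355229965
```

{"api": "jog_arm", "payload": {"xyz": [[0,0,-0.003],[0,0,-0.015],[0,0,-0.035],[0,0,-0.06],[0,0,-0.09],[0,0,-0.12],[0,0,-0.145],[0,0,-0.165],[0,0,-0.175],[0,0,-0.175]], "delta_rot": [[0,0,0],[0,0,0],[0,0,0],[0,0,0],[0,0,0],[0,0,0],[0,0,0],[0,0,0],[0,0,0],[0,0,0]], "fingers": [1,1,1,1,1,1,1,1,1,1]}}

```text
t: 6.82
tool_pos: [493.6, -179.5, 234.8]
tcp_rot: [0.983, -0.183, 0.003, 0.0]
force: [0.7, -0.8, 0.3]
grip_width: 1.002
grip_force: 0.0
```

{"api": "jog_arm", "payload": {"xyz": [[-0.002,-0.01,0],[-0.006,-0.03,0],[-0.011,-0.055,0],[-0.016,-0.08,0],[-0.022,-0.11,0],[-0.028,-0.14,0],[-0.034,-0.17,0],[-0.038,-0.19,0],[-0.041,-0.205,0],[-0.041,-0.205,0]], "delta_rot": [[0,0,0],[0,0,0],[0,0,0],[0,0,0],[0,0,0],[0,0,0],[0,0,0],[0,0,0],[0,0,0],[0,0,0]], "fingers": [1,1,1,1,1,1,1,1,1,1]}}

```text
t: 7.65
tool_pos: [526.9, 32.1, 230.2]
tcp_rot: [0.984, -0.18, -0.002, -0.001]
force: [-0.4, 0.3, -0.7]
grip_width: 0.999
grip_force: 0.0
```

{"api": "jog_arm", "payload": {"xyz": [[-0.002,-0.01,0],[-0.006,-0.03,0],[-0.011,-0.055,0],[-0.016,-0.08,0],[-0.022,-0.11,0],[-0.028,-0.14,0],[-0.034,-0.17,0],[-0.038,-0.19,0],[-0.041,-0.203,0],[-0.042,-0.205,0]], "delta_rot": [[0,0,-5],[0,0,-10],[0,0,-15],[0,0,-20],[0,0,-25],[0,0,-30],[0,0,-35],[0,0,-40],[0,0,-45],[0,0,-50]], "fingers": [1,1,1,1,1,1,1,1,1,1]}}

```text
t: 8.48
tool_pos: [561.5, 236.0, 230.3]
tcp_rot: [0.967, 0.253, -0.001, -0.001]
force: [-0.7, 0.5, 1.3]
grip_width: 0.998
grip_force: 0.0
```

{"api": "jog_arm", "payload": {"xyz": [[0,0,0],[0,0,0],[0,0,0],[0,0,0],[0,0,0],[0,0,0],[0,0,0],[0,0,0],[0,0,0],[0,0,0]], "delta_rot": [[0,0,-6],[0,0,-12],[0,0,-18],[0,0,-24],[0,0,-30],[0,0,-36],[0,0,-42],[0,0,-47],[0,0,-50.5],[0,0,-50.5]], "fingers": [1,1,1,1,1,1,1,1,1,1]}}

```text
t: 9.32
tool_pos: [562.0, 232.0, 230.4]
tcp_rot: [0.77, 0.639, -0.002, -0.0]
force: [0.6, 0.3, 0.2]
grip_width: 0.999
grip_force: 0.0
```

```bash
python3 - <<'E'
from h import *
st=monitor.state();c=calibration('wrist');im=get_image('wrist');t=get_image('top')
cv2.imwrite('pics/wt.png',np.hstack([cv2.resize(t[230:290,365:435],(350,300),interpolation=cv2.INTER_CUBIC),cv2.resize(im,(400,300))]))
cv2.imwrite('pics/w2.png',im)
r=R.from_quat(st['tcp_rot']).as_matrix()[:,1]
print(st['t'],st['tool_pos'],st['qpos'],np.degrees(np.arctan2(r[1],r[0])),c['position'])
u=lambda a:np.array([np.cos(np.radians(a)),np.sin(np.radians(a)),0])
g=np.array([562,233.5,0]);z=np.array([0,0,1])
print(proj(c,[g+134*z,g+127*z-37*u(-10.5)]).round(1))
E
```

```text
9.3167 [562.0474069  231.97491291 230.3962304 ] [-0.02519599  0.42477234 -0.58814333  1.67328315  0.25560702  1.12484689
 -0.86958823] -10.620908828903945 [574.47351783 298.27054844 373.1886932 ]
[[319.5 243.2]
 [269.1 240.7]]
```

View pics/w2.png

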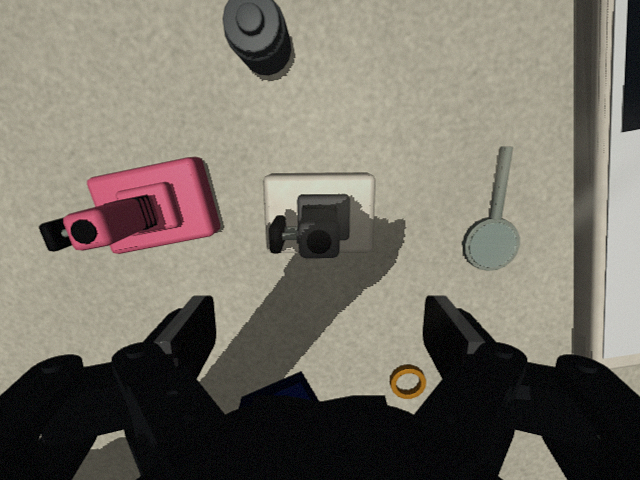

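View pics/wt.png

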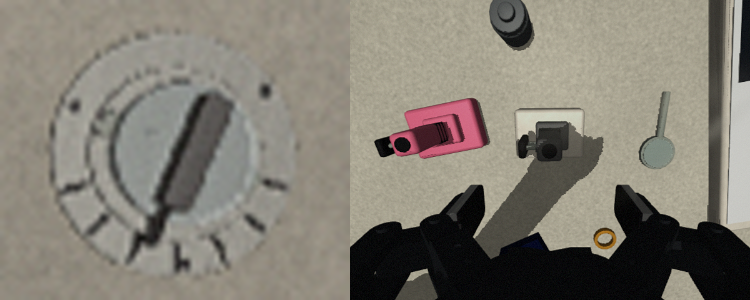

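The top crop shows the pointer on the fifth rib, so the phantom is at click 4, three on from its start. In the wrist view the handswitch base edges are square to the image, its cap is at (319,240) and the trigger is on the left at (277,234). The tool is aligned. The squeeze centre should sit about 6 mm to the trigger side of the grip's middle.

{"api": "jog_arm", "payload": {"xyz": [[0.001,-0.003,0],[0.0024,-0.0068,0.005],[0.0024,-0.0068,0.02],[0.0024,-0.0068,0.04],[0.0024,-0.0068,0.065],[0.0024,-0.0068,0.09],[0.0024,-0.0068,0.115],[0.0024,-0.0068,0.132],[0.0024,-0.0068,0.142],[0.0024,-0.0068,0.145]], "delta_rot": [[0,0,0],[0,0,0],[0,0,0],[0,0,0],[0,0,0],[0,0,0],[0,0,0],[0,0,0],[0,0,0],[0,0,0]], "fingers": [1,1,1,1,1,1,1,1,1,1]}}

```text
t: 10.25
tool_pos: [555.0, 236.6, 85.3]
tcp_rot: [0.769, 0.639, -0.002, -0.0]
force: [-0.1, -0.1, 0.3]
grip_width: 1.0
grip_force: 0.0
```

{"api": "jog_arm", "payload": {"xyz": [[0,0,0],[0,0,0],[0,0,0],[0,0,0],[0,0,0],[0,0,0],[0,0,0],[0,0,0],[0,0,0],[0,0,0]], "delta_rot": [[0,0,0],[0,0,0],[0,0,0],[0,0,0],[0,0,0],[0,0,0],[0,0,0],[0,0,0],[0,0,0],[0,0,0]], "fingers": [0.9,0.8,0.7,0.6,0.5,0.4,0.3,0.3,0.3,0.3], "newtons": 40}}

```text
t: 11.08
tool_pos: [557.3, 237.6, 89.2]
tcp_rot: [0.77, 0.639, 0.001, 0.0]
force: [0.4, -0.3, 7.2]
grip_width: 0.469
grip_force: 43.6
```

```bash
python3 - <<'E'
from h import *
st=monitor.state()
for k in('t','tool_pos','force','moment','grip_width','grip_force'):print(k,st[k])
E
```

```text
t 11.0833
tool_pos [557.30144489 237.61315683  89.17314942]
force [ 0.37296232 -0.28836833  7.2021357 ]
moment [0.15483599 1.40583639 0.26725545]
grip_width 0.4688834584147688
grip_force 43.56044590473175
```

{"api": "jog_arm", "payload": {"xyz": [[0,0,0],[0,0,0],[0,0,0],[0,0,0],[0,0,0],[0,0,0],[0,0,0],[0,0,0],[0,0,0],[0,0,0]], "delta_rot": [[0,0,0],[0,0,0],[0,0,0],[0,0,0],[0,0,0],[0,0,0],[0,0,0],[0,0,0],[0,0,0],[0,0,0]], "fingers": [0.3,0.3,0.3,0.3,0.3,0.3,0.3,0.3,0.3,0.3]}}

```text
t: 11.92
tool_pos: [557.3, 237.6, 89.2]
tcp_rot: [0.77, 0.639, 0.001, 0.0]
force: [1.0, 0.3, 7.2]
grip_width: 0.466
grip_force: 43.6
```

```bash
python3 - <<'E'
from h import *
c=calibration('wrist');w=get_image('wrist');s=get_image('scene');print(monitor.state()['grip_width'])
cv2.imwrite('pics/sq.png',np.hstack([cv2.resize(s[150:250,330:430],(400,400),interpolation=cv2.INTER_CUBIC),cv2.resize(w[130:330,220:420],(400,400),interpolation=cv2.INTER_CUBIC)]))
E
```

```text
0.4690835305913323
```

View pics/sq.png

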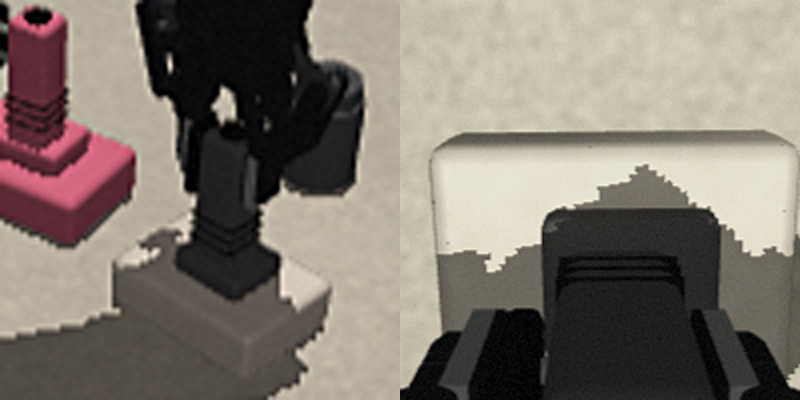

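The picture shows the grip and trigger between the pads. The opening of 0.469 is about 40 mm; it would be about 47 mm at the pressure point and 30 mm if the trigger had been missed, so the trigger is fully in. It has been held for over a second, so I release and retract.

{"api": "jog_arm", "payload": {"xyz": [[0,0,0],[0,0,0],[0,0,0],[0,0,0],[0,0,0],[0,0,0],[0,0,0],[0,0,0],[0,0,0],[0,0,0]], "delta_rot": [[0,0,0],[0,0,0],[0,0,0],[0,0,0],[0,0,0],[0,0,0],[0,0,0],[0,0,0],[0,0,0],[0,0,0]], "fingers": [0.3,0.6,0.7,0.8,0.9,1,1,1,1,1]}}

```text
t: 12.85
tool_pos: [556.5, 236.8, 87.3]
tcp_rot: [0.77, 0.639, 0.0, 0.0]
force: [-0.4, -0.5, 0.1]
grip_width: 1.001
grip_force: 0.0
```

{"api": "jog_arm", "payload": {"xyz": [[0,0,-0.004],[0,0,-0.015],[0,0,-0.035],[0,0,-0.06],[0,0,-0.09],[0,0,-0.12],[0,0,-0.14],[0,0,-0.15],[0,0,-0.15],[0,0,-0.15]], "delta_rot": [[0,0,0],[0,0,0],[0,0,0],[0,0,0],[0,0,0],[0,0,0],[0,0,0],[0,0,0],[0,0,0],[0,0,0]], "fingers": [1,1,1,1,1,1,1,1,1,1]}}

```text
t: 13.68
tool_pos: [556.2, 236.7, 237.2]
tcp_rot: [0.77, 0.639, -0.0, 0.0]
force: [-0.2, 0.7, -0.7]
grip_width: 0.999
grip_force: 0.0
```

```bash
python3 - <<'E'
from h import *
w=get_image('wrist');s=get_image('scene');st=monitor.state();print(st['t'],st['tool_pos'],st['force'])
cv2.imwrite('pics/end.png',np.hstack([cv2.resize(w[130:330,200:400],(400,400),interpolation=cv2.INTER_CUBIC),cv2.resize(s[260:360,200:300],(400,400),interpolation=cv2.INTER_CUBIC)]))
E
```

```text
13.7833 [555.54151246 236.24867551 235.58326296] [ 0.56030939 -0.57448287 -1.13384704]
```

View pics/end.png

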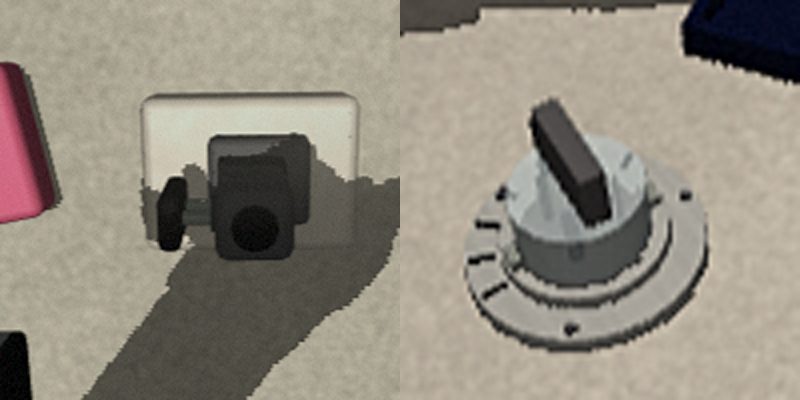

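The trigger is back out at (172,212), clear of the grip, and the phantom still stands at its new position. The arm is clear of everything, so I hand the job in.

```bash
python3 -c "
from workcell import order;print(order.job_done())"
```

```text
the job is handed in; nothing more can be done
None
```

I turned the phantom three clicks clockwise (click 1 to 4) and let go, then squeezed the trigger into its second stage for about a second and released it; the job was handed in at about 14 s, with no verdict returned.

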